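Load the drying box and hold its lid open

ROBOT

A 6-joint arm with a two-finger parallel gripper is mounted at the origin on a cart in front of the work surface, level with it; the furniture and walls round the work are solid. World frame = base frame: x ahead of the robot, y to its left, z up, the work surface at z = 0. Lengths are in m, angles in rad, forces in N, time in s.
With the tool pointing down it reaches from about 0.375 to 0.9 m from the base axis. Payload 3.1 kg.
Tool frame: the origin (TCP) lies midway between the tips of the shut fingers; the grasp point (between the pads) lies robot.grip_depth behind it (robot.grip_depth is the distance from the TCP to the grasp point, in m); z points along the fingers, y is the line along which they close (so a half turn about z gives the same grasp; the last joint's range is limited). The gripper opens to 87 mm and grips with 3 to 60 N. Pads are 19 mm wide; open, the fingers measure 117 mm over their backs; the gripper's body (75 mm by 190 mm) begins 51 mm behind the grasp point.
Start: joints at [0.974, 0.527, 1.433, -0, 1.181, -0.178], TCP at [0.254, 0.571, 0.223] pointing down, gripper open.
Joint ranges: [-3.08, 3.08], [-0.75, 2.2], [0.22, 2.44], [-1.43, 4.57], [0, 2.65], [-2.85, 2.85]. Speed limits (rad/s): [2.79, 2.79, 3.14, 3.14, 3.14, 3.14].

INTERFACE

Orientations are given as a unit quaternion [x, y, z, w].
In Python, from rig import robot gives the robot as it stands.
- The arm moves only by the tool creep_tool, called after "Request:" by a JSON object that holds its "op" and its "data". Schema: {"type":"object","properties":{"deltas":{"type":"array","items":{"type":"array","items":{"type":"array","items":{"type":"number"},"minItems":4,"maxItems":4},"minItems":1,"maxItems":20},"minItems":1,"maxItems":1},"finger_gap":{"type":"number"},"grip_force":{"type":"number"},"only":{"type":"string"},"quiet":{"type":"boolean"},"lines":{"type":"string"}},"required":["deltas"],"additionalProperties":false}. deltas is a list that holds a single list of rows (three levels of brackets), with 1 to 20 rows, each of 4 numbers: dx, dy, dz in m, then a turn about the tool's z in rad; each row shifts and turns the commanded pose from where the row before left it, along the tool's axes as they then stand; what a row does not reach is not made up. A row lasts 1/12 s, in which the tool goes at most 0.0417 m and 0.125 rad, less where a joint would pass 70% of its speed; a pose out of reach is approached as far as the arm can. finger_gap is the finger opening in m, set as the call begins (left out keeps the last). The fingers move at their own pace and stop on an object; grip_force is the grip in N (left out, the last holds). Time passes only in rows, so rows that do not move let the fingers close. The tool returns the time, the measured TCP pose, the force, the opening and the grip force at its end. only (a regular expression) keeps the lines of the reply that match it, lines (a string "A,B") keeps lines A to B, and quiet returns only ok. Input that does not fit is refused with a message, and nothing moves.
- robot.get_obs(): the state, without advancing time (a new reading comes with each control period).
- robot.camera(name): name is "side" or "top"; returns a dict with "img" (420x560x3 uint8, red, green, blue), "fx", "fy", "cx", "cy" (pixels), "xyz" and "attitude" of the camera in the world. Camera axes: x right, y down, z forward; pixel columns grow to the right and rows downward; lengths in m; the calibration is good to about 2 mm. A picture is of the moment at which its call begins. There is no depth.
- robot.hand_in(): hands the job in; it is judged then, once.
The state is a dict: "time": time; "q": joint angles; "joint_velocities": joint speeds; "joint_torque": joint torques, N m; "position": TCP position; "tool_rot": TCP orientation; "ft_force": force on the tool from outside, world axes, zero at the start; "moment": the same for the moment, N m; "grip_width": finger opening in m; "grip_force": force on a finger pad.
Only numpy, scipy, OpenCV 4.12 (cv2) and the standard library are available. Lean on these libraries where they do the work, as an engineer would, in place of code of your own. Each camera call takes 0.05 s, during which the arm holds its last target. There are 200 camera calls.

TASK

Tip all six porcelain milling balls from the scoop into the open loading port of the drying box, and stand the empty scoop back upright on the worktop. Then raise the box's lid and finish while still holding it about 40 degrees open, steady, so that the load can be looked over: the lid falls shut if let go. Leave the other things on the worktop alone.

Things in the scene. Friction and masses are not known exactly. Their poses are not given: they have to be found in the camera images.
- drying_box: White sheet-metal box fixed on the worktop, 200 (x) x 270 (y) x 115 mm high on four rubber feet. Origin: centre of its underside, at worktop level; z up; its front (with dark vent slots) faces -x, its +y side is under the aluminium lid, its -y side is the open loading port.
- port (a point): Centre of the loading port's mouth, at rim height (115 mm above the worktop). The mouth is open from above, 192 mm along the box's x and 105 mm along the box's y; inside, a steel chute slopes down towards +y, and balls dropped in roll below the lid by themselves.
- lid (a joint): Opening angle of the lid in rad: 0 shut, 40 degrees = 0.70; stop at 1.3. It turns about the box's y axis (hinge at the far, +x edge), so the front edge rises and the bar moves up and towards the box's +x. The hinge is free: the lid (0.25 to 0.6 kg) falls shut unless held; lifting at the bar takes 1.5 to 4 N.
- lid_hinge (a point): Middle of the lid's hinge line, in the box at x +100, y +56 mm, 115 mm above the worktop. Axes turn with the lid; with the lid shut they equal the box's.
- lid_bar (a point): Middle of the lid's round steel bar handle, 10 mm thick, 100 mm long along the box's y (80 mm clear between its posts); lid shut: 46 mm above and 172 mm in front (-x) of the hinge, 161 mm above the worktop. 40 mm from its axis down to the lid. Axes turn with the lid. Pinched by vertical fingers, pads before and behind it, the bar can turn between the pads.
- scoop: Loose steel scoop, 0.13 to 0.21 kg, 131 x 66 mm. Origin: on its underside, below the pan; z up when it stands. Open-topped pan, walls 36 mm high; at -x an open nose whose floor ramps up 25 degrees to a lip at x -70, z 20 mm: 45 to 60 degrees nose down empties it. At +x a black upright grip block, 28 (x) x 16 (y) mm, 88 mm high, centred at x +47 mm: pinch its 16 mm from above.
- ball_0_center (a point): Centre of one of the six white porcelain milling balls, 16 mm in diameter, 12 g, at the start lying in the scoop.
- ball_1_center (a point): Centre of one of the six white porcelain milling balls, 16 mm in diameter, 12 g, at the start lying in the scoop.
- ball_2_center (a point): Centre of one of the six white porcelain milling balls, 16 mm in diameter, 12 g, at the start lying in the scoop.
- ball_3_center (a point): Centre of one of the six white porcelain milling balls, 16 mm in diameter, 12 g, at the start lying in the scoop.
- ball_4_center (a point): Centre of one of the six white porcelain milling balls, 16 mm in diameter, 12 g, at the start lying in the scoop.
- ball_5_center (a point): Centre of one of the six white porcelain milling balls, 16 mm in diameter, 12 g, at the start lying in the scoop.
- beaker: Bystander: small glass beaker, 54 x 60 x 71 mm, loose. Origin: centre of its underside.
- flask: Bystander: conical flask with a stopper, 67 x 67 x 126 mm, loose. Origin: centre of its underside.
- petri_dish: Bystander: covered Petri dish, 62 x 62 x 18 mm, loose. Origin: centre of its underside.
- capped_tube: Bystander: capped tube lying flat, 18 x 117 x 18 mm, loose. Origin: centre of its underside.

How it is judged:
By the outcome, as a careful person would: the job done as asked, in the order asked, and still so for the second after the job is handed in, while the arm keeps its last pose, push and grip.
It also fails if it takes over 64 s, if anything falls off the work surface, if the arm or the gripper's body presses on something with over 40 N, if the wrist force passes 120 N, or if a joint passes its speed limit or range.

## Working session

There is one attempt and no reset: what is moved stays moved. The work goes in short steps, Python scripts to look and compute and a tool call to move; the robot and the scene stay as the last step left them, time stands still between calls to the robot, and variables do not carry over. Pictures are saved under pics/ and viewed, at most 10 in all, crops included, and the job is handed in when it is done.

```bash
mkdir -p pics
```

Create h.py:
```python
import numpy as np, cv2
from rig import robot
from scipy.spatial.transform import Rotation as R
def snap(n,f):
    c=robot.camera(n); cv2.imwrite(f,c["img"][:,:,::-1]); return c
def cam(c):
    a=np.array(c["attitude"],float)
    M=R.from_quat(a).as_matrix() if a.size==4 else a.reshape(3,3)
    return M,np.array(c["xyz"],float)
def px2w(c,u,v,z):
    M,p=cam(c); d=M@np.array([(u-c["cx"])/c["fx"],(v-c["cy"])/c["fy"],1]); return p+d*(z-p[2])/d[2]
def w2px(c,P):
    M,p=cam(c); q=M.T@(np.array(P)-p); return c["cx"]+c["fx"]*q[0]/q[2], c["cy"]+c["fy"]*q[1]/q[2]
```

Run:
```python
from h import *
import pickle
cs={}
for n in("top","side"):
    cs[n]=c=snap(n,f"pics/{n}0.png"); print(n,c["fx"],c["fy"],c["cx"],c["cy"],c["xyz"],c["attitude"])
pickle.dump(cs,open("c0.pkl","wb"))
a=[cv2.imread(f"pics/{n}0.png") for n in cs]
o=robot.get_obs(); print(o["position"],o["tool_rot"],o["time"],robot.grip_depth)
```

```text
top 402.1815803761363 402.1815803761363 276.3099041360773 216.85345666459526 [ 0.34829139 -0.02797465  1.32317521] [ 0.71325913 -0.69759997  0.04837107 -0.04770681]
side 426.8057018743875 426.8057018743875 279.0698664260772 205.0017131790734 [ 0.21881179 -0.75442274  0.78168183] [ 0.88971029 -0.16299013  0.08743005 -0.41737968]
[0.25378724 0.57044372 0.22165632] [ 2.07872966e-01  9.78155339e-01 -9.14433684e-04 -3.56463432e-04] 0.1 0.0187
```

View pics/top0.png

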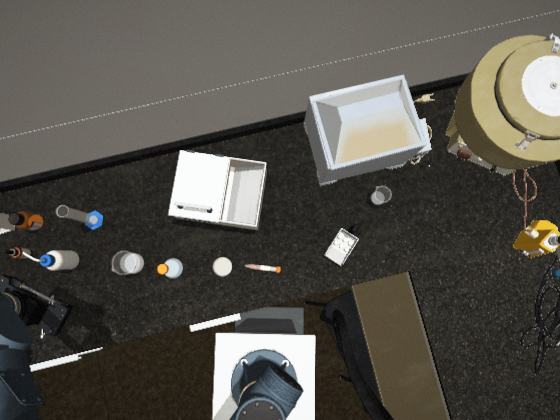

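View pics/side0.png

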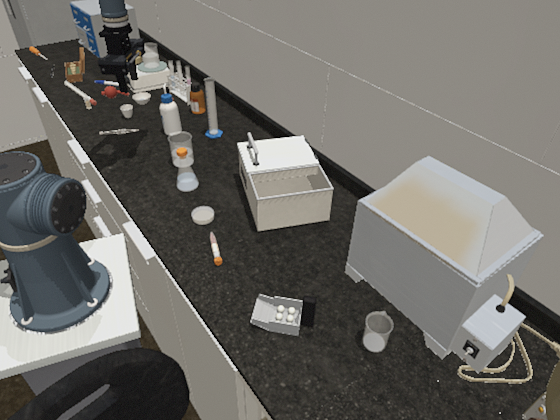

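Top: the box is around (218,190) with its bar at (195,209), the scoop around (341,246), the petri dish at (222,267), the tube at (265,268) and the flask at (172,268). I'll enlarge the box and scoop next.

Run:
```python
import cv2,numpy as np
t=cv2.imread("pics/top0.png");s=cv2.imread("pics/side0.png")
# scale 4: top box (160..280,145..235)->480x... ; scoop top x6 ; side scoop
A=cv2.resize(t[145:235,162:272],None,fx=4,fy=4,interpolation=3) #440x360
B=cv2.resize(t[220:272,318:366],None,fx=6,fy=6,interpolation=3) #288x312
C=cv2.resize(s[285:340,240:325],None,fx=4,fy=4,interpolation=3) #340x220
D=cv2.resize(s[125:235,230:340],None,fx=3,fy=3,interpolation=3)[:220] #330x220
W=np.zeros((600,800,3),np.uint8)
W[:360,:440]=A;W[:312,450:738]=B;W[370:590,:340]=C;W[370:590,350:680]=D
cv2.imwrite("pics/crop1.png",W)
```

```text
(no output)
```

View pics/crop1.png

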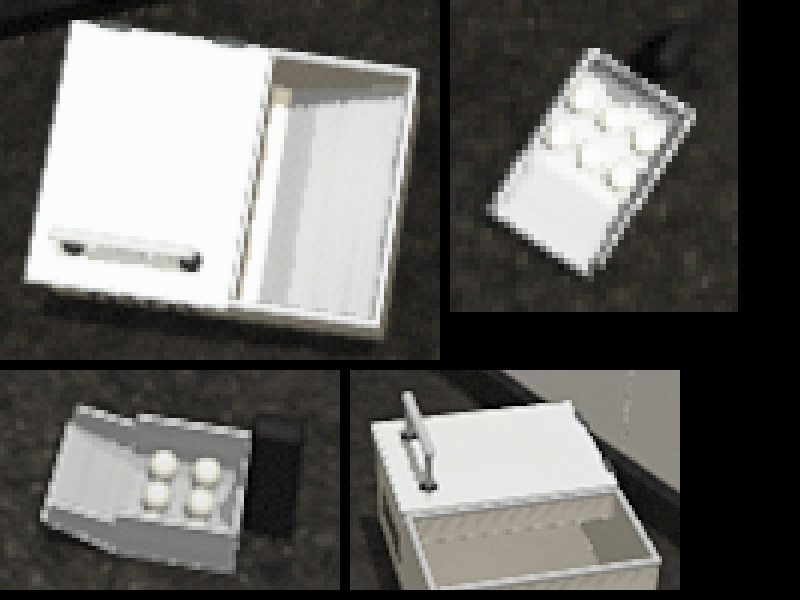

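Run:
```python
from h import *
import pickle
cs=pickle.load(open("c0.pkl","rb"));t,s=cs["top"],cs["side"]
A=lambda u,v,z:px2w(t,162+u/4-.4,145+v/4-.4,z)
B=lambda u,v,z:px2w(t,318+(u-450)/6-.4,220+v/6-.4,z)
P=[A(72,20,.117),A(418,70,.115),A(383,327,.115),A(25,282,.117)]
print(np.round(P,4)); 
for i in range(4): print(np.linalg.norm(P[i]-P[i-1]))
print("boxc",np.mean(P,0)); 
for a,b in((3,0),(2,1)): d=P[b]-P[a]; print("boxyaw",np.degrees(np.arctan2(d[1],d[0])))
for a,b in((1,0),(2,3)): d=P[b]-P[a]; print("boxyaw",np.degrees(np.arctan2(d[1],d[0]))-90)
print("bar ends",A(52,238,.161),A(198,248,.161))
Q=[B(590,50,.036),B(692,117,.036),B(590,275,.02),B(490,210,.02)]
print(np.round(Q,4));
for i in range(4): print(np.linalg.norm((Q[i]-Q[i-1])[:2]))
d=(Q[0]+Q[1]-Q[2]-Q[3])[:2]/2; yaw=np.arctan2(d[1],d[0]); print("scoop +x yaw",np.degrees(yaw))
n=(Q[2]+Q[3])/2; b=(Q[0]+Q[1])/2
x=np.array([np.cos(yaw),np.sin(yaw)])
print("origin from nose",n[:2]+.07*x,"back wall dist from nose",np.linalg.norm(d))
g=n[:2]+.117*x; print("grip",g, "side px",w2px(s,[*g,.088]),"seen ~",(310,298.5),"top px",w2px(t,[*g,.088]))
for n_,u,v in(("petri",222,267),("tubeA",247,267),("tubeB",281,269),("flask",172,268),("beaker",381,196),("furnace L",320,184)): print(n_,px2w(t,u,v,.02)[:2])
cs0=P
```

```text
[[0.7167 0.2767 0.117 ]
 [0.6836 0.008  0.115 ]
 [0.4834 0.0294 0.115 ]
 [0.5113 0.301  0.117 ]]
0.20683524946535164
0.2707194776236858
0.20135784369389992
0.2731252288103061
boxc [0.59875627 0.15377545 0.116     ]
boxyaw -6.762098730156503
boxyaw -6.08585389188693
boxyaw -7.034481886313657
boxyaw -5.880032160238088
bar ends [0.53832237 0.27120087 0.161     ] [0.53331051 0.1640912  0.161     ]
[[ 0.4931 -0.236   0.036 ]
 [ 0.4583 -0.2906  0.036 ]
 [ 0.3735 -0.2386  0.02  ]
 [ 0.407  -0.1848  0.02  ]]
0.10012925070835645
0.06470717978196842
0.09942319325830387
0.06345191851092057
scoop +x yaw -31.13013521934296
origin from nose [ 0.4501772 -0.2479114] back wall dist from nose 0.099774289999531
grip [ 0.49040898 -0.27220963] side px (np.float64(310.85967603620406), np.float64(297.48444674722623)) seen ~ (310, 298.5) top px (np.float64(355.3579822244848), np.float64(227.2270940198389))
petri [0.36003448 0.14372642]
tubeA [0.36180686 0.06339607]
tubeB [ 0.35784131 -0.04602247]
flask [0.35330652 0.30413237]
beaker [ 0.60367125 -0.37066837]
furnace L [ 0.63950713 -0.16931663]
```

Add to h.py:
```python
def go(x,y,z,turn=0):
    "deltas in tool axes (after a turn about tool z done first) to reach TCP x,y,z"
    o=robot.get_obs(); M=(R.from_quat(o["tool_rot"])*R.from_rotvec([0,0,turn])).as_matrix()
    print("d",np.round(M.T@(np.array([x,y,z])-o["position"]),4),"tool y deg",round(np.degrees(np.arctan2(M[1,1],M[0,1])),2))
```

```bash
python3 -c "
from h import *
go(.491,-.2725,.16,.124)"
```

```text
d [-0.6385 -0.5991  0.0628] tool y deg 58.9
```

Request:
{"op": "creep_tool", "data": {"deltas": [[[0, 0, 0, 0.124], [-0.028, -0.0262, 0, 0], [-0.028, -0.0262, 0, 0], [-0.028, -0.0262, 0, 0], [-0.028, -0.0262, 0, 0], [-0.028, -0.0262, 0, 0], [-0.028, -0.0262, 0, 0], [-0.028, -0.0262, 0, 0], [-0.028, -0.0262, 0, 0], [-0.028, -0.0262, 0, 0], [-0.028, -0.0262, 0, 0], [-0.028, -0.0262, 0, 0], [-0.028, -0.0262, 0, 0], [-0.028, -0.0262, 0, 0], [-0.028, -0.0262, 0, 0], [-0.028, -0.0262, 0, 0], [-0.028, -0.0262, 0, 0], [-0.028, -0.0262, 0, 0], [-0.028, -0.0262, 0, 0], [-0.028, -0.0262, 0, 0]]], "finger_gap": 0.045}}

```text
time: 1.77
position: [0.4524, -0.132, 0.2223]
tool_rot: [0.268, 0.963, 0.0, -0.0]
ft_force: [0.3, 1.0, 0.9]
grip_width: 0.0446
grip_force: 0.0
```

```bash
python3 -c "
from h import *
go(.491,-.2725,.12)"
```

```text
d [-0.1058 -0.1003  0.1023] tool y deg 58.86
```

Request:
{"op": "creep_tool", "data": {"deltas": [[[-0.0265, -0.025, 0.012, 0], [-0.0265, -0.025, 0.02, 0], [-0.0265, -0.025, 0.02, 0], [-0.0265, -0.025, 0.02, 0], [0, 0, 0.02, 0], [0, 0, 0.01, 0], [0, 0, 0, 0], [0, 0, 0, 0]]]}}

```text
time: 2.43
position: [0.4906, -0.2689, 0.12]
tool_rot: [0.268, 0.963, 0.001, -0.001]
ft_force: [0.2, 0.8, 0.3]
grip_width: 0.0447
grip_force: 0.0
```

Run:
```python
from h import *
go(.491,-.2725,.039)
for n in("top","side"):
    c=snap(n,f"pics/{n}1.png")
t=cv2.imread("pics/top1.png");s=cv2.imread("pics/side1.png")
W=np.zeros((400,800,3),np.uint8)
W[:,:400]=cv2.resize(t[200:280,310:390],(400,400),interpolation=3)
W[:,400:]=cv2.resize(s[250:350,240:340],(400,400),interpolation=3)
cv2.imwrite("pics/crop2.png",W)
```

```text
d [-0.0024 -0.003   0.081 ] tool y deg 58.94
```

View pics/crop2.png

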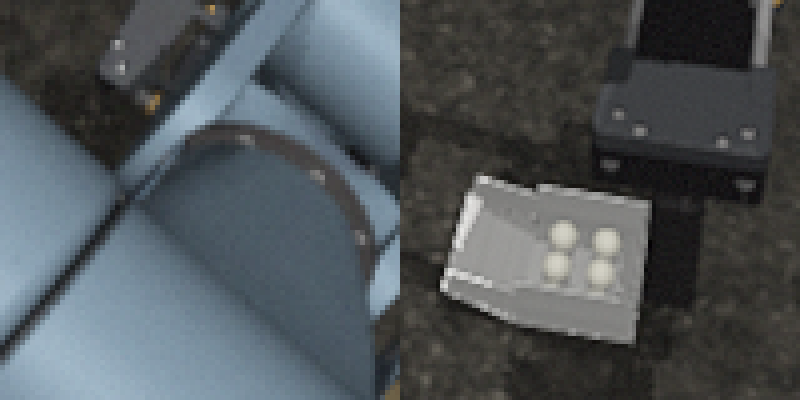

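The gripper is lined up above the block, which shows at about (675,250) in the side crop. I'll go down and pinch.

Request:
{"op": "creep_tool", "data": {"deltas": [[[-0.0024, -0.003, 0.016, 0], [0, 0, 0.02, 0], [0, 0, 0.02, 0], [0, 0, 0.015, 0], [0, 0, 0.01, 0], [0, 0, 0, 0], [0, 0, 0, 0]]]}}

```text
time: 3.12
position: [0.4926, -0.274, 0.0403]
tool_rot: [0.268, 0.964, -0.0, 0.0]
ft_force: [-0.2, 0.5, -0.0]
grip_width: 0.0451
grip_force: 0.0
```

Request:
{"op": "creep_tool", "data": {"deltas": [[[0, 0, 0, 0], [0, 0, 0, 0], [0, 0, 0, 0], [0, 0, 0, 0], [0, 0, 0, 0], [0, 0, 0, 0]]], "finger_gap": 0, "grip_force": 50}}

```text
time: 3.62
position: [0.4923, -0.2744, 0.0399]
tool_rot: [0.268, 0.963, -0.0, 0.0]
ft_force: [-0.1, 0.7, 1.8]
grip_width: 0.016
grip_force: 50.0
```

Request:
{"op": "creep_tool", "data": {"deltas": [[[0, 0, -0.005, 0], [0, 0, -0.01, 0], [0, 0, -0.015, 0], [0, 0, -0.02, 0], [0, 0, -0.02, 0], [0, 0, -0.02, 0], [0, 0, -0.02, 0], [0, 0, -0.02, 0], [0, 0, -0.02, 0], [0, 0, -0.015, 0], [0, 0, -0.01, 0], [0, 0, 0, 0], [0, 0, 0, 0]]]}}

```text
time: 4.7
position: [0.492, -0.2741, 0.2148]
tool_rot: [0.268, 0.963, -0.0, 0.0]
ft_force: [0.4, 0.6, -2.4]
grip_width: 0.0157
grip_force: 49.9
```

Run:
```python
from h import *
c=snap("side","pics/side2.png")
b=np.array([.599,.154]);ex=np.array([.9936,-.113]);ey=np.array([.113,.9936])
p=b-.078*ey+.055*ex; print("pad target",p)
go(*p,.235,-.43)
s=cv2.imread("pics/side2.png")
cv2.imwrite("pics/crop3.png",cv2.resize(s[190:330,230:370],(560,560),interpolation=3))
```

```text
pad target [0.644834  0.0702842]
d [-0.1135  0.3592 -0.0209] tool y deg 83.53
```

View pics/crop3.png

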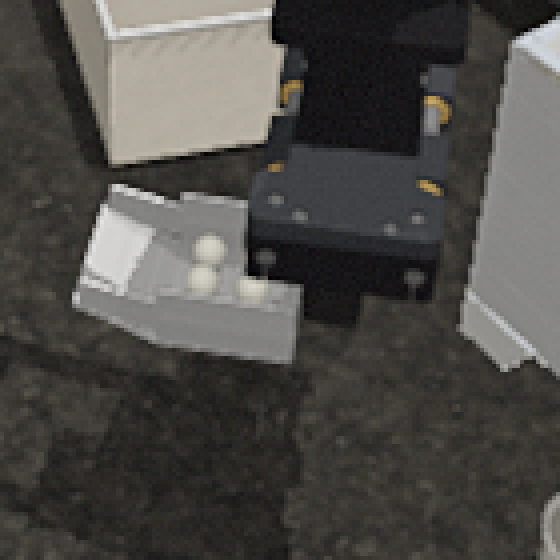

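Request:
{"op": "creep_tool", "data": {"deltas": [[[0.003, 0.006, 0, -0.03], [0.007, 0.012, 0, -0.05], [0.01, 0.02, 0, -0.07], [0.01, 0.02, 0, -0.07], [0.008, 0.022, 0, -0.07], [0.006, 0.022, 0, -0.07], [0.004, 0.022, 0, -0.05], [0.002, 0.022, 0, -0.02], [0, 0.022, 0, 0], [0, 0.022, 0, 0], [0, 0.02, 0, 0], [0, 0.012, 0, 0], [0, 0.006, 0, 0], [0, 0, 0, 0]]]}}

```text
time: 5.92
position: [0.4997, -0.0357, 0.214]
tool_rot: [0.055, 0.998, 0.0, -0.001]
ft_force: [-0.3, -0.0, -2.6]
grip_width: 0.0154
grip_force: 50.0
```

Run:
```python
from h import *
go(.645,.070,.217)
```

```text
d [-0.1327  0.1211 -0.0032] tool y deg 83.67
```

Request:
{"op": "creep_tool", "data": {"deltas": [[[-0.005, 0.005, 0, 0], [-0.011, 0.01, -0.002, 0], [-0.018, 0.016, 0, 0], [-0.02, 0.018, 0, 0], [-0.02, 0.018, 0, 0], [-0.02, 0.018, 0, 0], [-0.018, 0.016, 0, 0], [-0.012, 0.01, 0, 0], [-0.006, 0.006, 0, 0], [-0.002, 0.003, 0, 0], [0, 0, 0, 0], [0, 0, 0, 0], [0, 0, 0, 0]]]}}

```text
time: 7.0
position: [0.6439, 0.0666, 0.2164]
tool_rot: [0.057, 0.998, -0.0, -0.001]
ft_force: [0.1, -0.1, -3.4]
grip_width: 0.0157
grip_force: 49.9
```

Run:
```python
from h import *
go(.645,.070,.217)
c=snap("side","pics/side3.png");s=cv2.imread("pics/side3.png")
cv2.imwrite("pics/crop4.png",cv2.resize(s[80:240,210:370],(560,560),interpolation=3))
```

```text
d [-0.0008  0.0035 -0.0006] tool y deg 83.49
```

View pics/crop4.png

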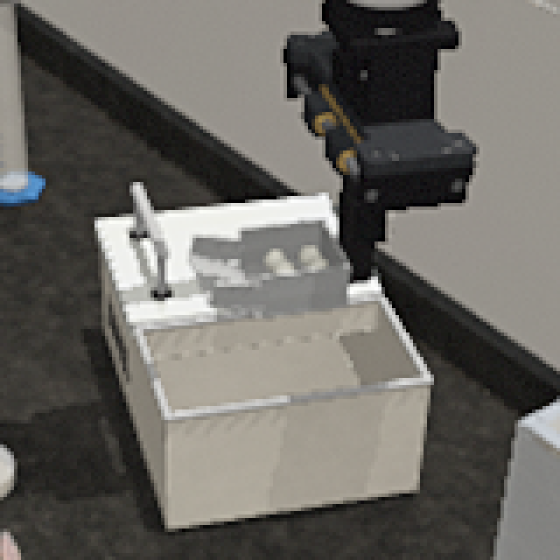

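```bash
m(){ python3 -c "
from h import *
print(np.round(robot.get_obs()['moment'],3))"; }; m
```

```text
[ 0.026 -0.087 -0.009]
```

Request:
{"op": "creep_tool", "data": {"deltas": [[[0, 0.0035, 0, 0], [0, 0, 0, 0], [0, 0, 0, 0]]], "grip_force": 20, "only": "time|grip_f"}}

```text
time: 7.3
grip_force: 20.0
```

```bash
m
```

```text
[ 0.009 -0.097  0.056]
```

Request:
{"op": "creep_tool", "data": {"deltas": [[[0, 0, 0, 0], [0, 0, 0, 0], [0, 0, 0, 0]]], "grip_force": 12, "only": "time|grip_f"}}

```text
time: 7.55
grip_force: 12.0
```

```bash
m
```

```text
[-0.061 -0.148  0.008]
```

Request:
{"op": "creep_tool", "data": {"deltas": [[[0, 0, 0, 0], [0, 0, 0, 0], [0, 0, 0, 0]]], "grip_force": 8}}

```text
time: 7.8
position: [0.6452, 0.071, 0.2165]
tool_rot: [0.056, 0.998, 0.0, -0.0]
ft_force: [0.6, 0.5, -3.0]
grip_width: 0.016
grip_force: 8.0
```

```bash
m
```

```text
[ 0.007 -0.089 -0.001]
```

```bash
m(){ python3 -c "
from h import *
print(np.round(robot.get_obs()['moment'],3))"; }
```

Request:
{"op": "creep_tool", "data": {"deltas": [[[0, 0, 0, 0], [0, 0, 0, 0], [0, 0, 0, 0]]], "grip_force": 6, "only": "time|grip_f|ft"}}

```text
time: 8.05
ft_force: [-0.2, 0.1, -3.4]
grip_force: 6.0
```

```bash
m
```

```text
[ 0.048 -0.131  0.019]
```

Request:
{"op": "creep_tool", "data": {"deltas": [[[0, 0, 0, 0], [0, 0, 0, 0], [0, 0, 0, 0], [0, 0, 0, 0]]], "grip_force": 5, "only": "time|grip_f|ft"}}

```text
time: 8.38
ft_force: [0.2, -0.3, -2.2]
grip_force: 5.0
```

```bash
m;python3 - <<'E'
from h import *
c=snap("side","pics/side4.png");s=cv2.imread("pics/side4.png")
cv2.imwrite("pics/crop5.png",cv2.resize(s[80:240,210:370],(560,560),interpolation=3))
E
```

```text
[ 0.022 -0.086  0.024]
```

View pics/crop5.png

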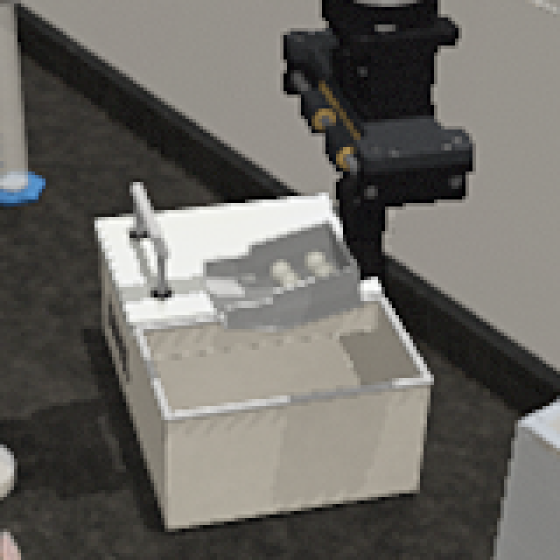

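The scoop has tipped about 12° nose-down, and the balls are still in it at crop (285,270) and (318,262). From here I'll measure the tilt by fitting the pan's silhouette.

Add to h.py:
```python
def tilt(c,zg=.058,xg=.047,yaw=-6.5):
    o=robot.get_obs(); pad=np.array(o["position"])+[0,0,.0187]
    im=c["img"].astype(int); mx=im.max(2);mn=im.min(2)
    roi=np.zeros(mx.shape,bool); roi[80:240,250:330]=1
    m=((mx-mn<12)&(mx>85)&(mx<185)&roi).astype(np.uint8)
    m=cv2.morphologyEx(m,cv2.MORPH_OPEN,np.ones((3,3)))
    pts=np.array([[x,y,z] for y in(-.032,.032) for x,z in((-.07,.02),(-.027,0),(.03,0),(.03,.036),(-.027,.036))])
    out=[]
    for th in range(-4,90,2):
        for dz in(0,):
            t=np.radians(th); v=pts-[xg,0,zg]
            w=np.c_[v[:,0]*np.cos(t)-v[:,2]*np.sin(t),v[:,1],v[:,0]*np.sin(t)+v[:,2]*np.cos(t)]
            W=R.from_euler("z",yaw,degrees=True).apply(w)+pad
            k=np.zeros_like(m); cv2.fillConvexPoly(k,cv2.convexHull(np.array([w2px(c,p) for p in W],np.float32)).astype(np.int32),1)
            out.append(((k&m).sum()/max((k|m).sum(),1),th))
    return sorted(out)[::-1][:4]
```

Run:
```python
from h import *
c=robot.camera("side")
print(tilt(c))
c["img"]=cv2.imread("pics/side3.png")[:,:,::-1]; print(tilt(c))
```

```text
[(np.float64(0.27571728481455565), 18), (np.float64(0.27481713688610243), 16), (np.float64(0.27061677061677064), 14), (np.float64(0.2701109570041609), 20)]
[(np.float64(0.2798053527980535), 4), (np.float64(0.2779519331243469), 6), (np.float64(0.27547826086956523), 2), (np.float64(0.2726957726957727), 8)]
```

Request:
{"op": "creep_tool", "data": {"deltas": [[[0, 0, 0, 0], [0, 0, 0, 0], [0, 0, 0, 0], [0, 0, 0, 0], [0, 0, 0, 0], [0, 0, 0, 0]]], "grip_force": 4, "only": "time|grip_f|ft"}}

```text
time: 8.98
ft_force: [-0.6, 0.6, -2.2]
grip_force: 4.0
```

Run:
```python
from h import *
c=snap("side","pics/side5.png"); print(tilt(c))
```

```text
[(np.float64(0.2698686938493435), 50), (np.float64(0.26817391304347826), 52), (np.float64(0.2655172413793103), 56), (np.float64(0.26469577174286696), 54)]
```

Request:
{"op": "creep_tool", "data": {"deltas": [[[0, 0, 0, 0], [0, 0, 0, 0], [0, 0, 0, 0], [0, 0, 0, 0], [0, 0, 0, 0], [0, 0, 0, 0]]], "grip_force": 4, "only": "time|grip_f|ft|posi"}}

```text
time: 9.53
position: [0.6452, 0.071, 0.2165]
ft_force: [0.4, 0.1, -1.4]
grip_force: 4.0
```

Run:
```python
from h import *
c=snap("side","pics/side6.png"); print(tilt(c)); t=snap("top","pics/top6.png")
s=cv2.imread("pics/side6.png"); t=cv2.imread("pics/top6.png")
W=np.zeros((400,800,3),np.uint8)
W[:,:400]=cv2.resize(s[120:240,220:340],(400,400),interpolation=3)
W[:,400:]=cv2.resize(t[140:240,170:270],(400,400),interpolation=3)
cv2.imwrite("pics/crop6.png",W)
```

```text
[(np.float64(0.26447680325093126), 50), (np.float64(0.26278118609406953), 52), (np.float64(0.26022304832713755), 56), (np.float64(0.26022304832713755), 54)]
```

View pics/crop6.png

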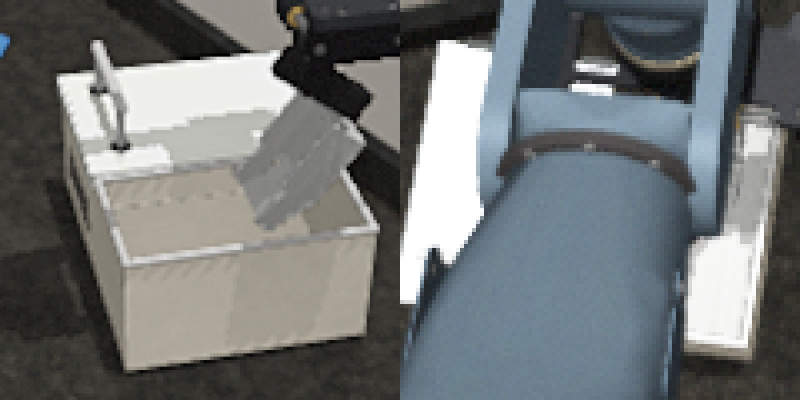

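The scoop hangs at about 50° nose-down in the port with no balls visible in it, and the wrist load has dropped. I'll give it a small shake to be safe, then grip firmly and lift out.

Request:
{"op": "creep_tool", "data": {"deltas": [[[0.01, 0, 0, 0], [-0.01, 0, 0, 0], [0.01, 0, 0, 0], [-0.01, 0, 0, 0], [0, 0.008, 0, 0], [0, -0.008, 0, 0], [0, 0, 0, 0], [0, 0, 0, 0]]], "grip_force": 6, "only": "time|ft"}}

```text
time: 10.3
ft_force: [-0.7, 0.3, -1.4]
```

Request:
{"op": "creep_tool", "data": {"deltas": [[[0, 0, 0, 0], [0, 0, 0, 0], [0, 0, -0.01, 0], [0, 0, -0.02, 0], [0, 0, -0.01, 0], [0, -0.006, 0, 0], [0, -0.014, 0, 0], [0, -0.02, 0, 0], [0, -0.025, 0, 0], [0, -0.025, 0, 0], [0, -0.025, 0, 0], [0, -0.025, 0, 0], [0, -0.015, 0, 0], [0, -0.006, 0, 0], [0, 0, 0, 0], [0, 0, 0, 0]]], "grip_force": 45}}

```text
time: 11.63
position: [0.6268, -0.0886, 0.2562]
tool_rot: [0.057, 0.998, 0.001, -0.0]
ft_force: [0.2, -0.2, -1.8]
grip_width: 0.016
grip_force: 45.0
```

Run:
```python
from h import *
c=snap("side","pics/side7.png"); print(tilt(c))
go(.425,-.234,.19,.43)
```

```text
[(np.float64(0.13594954449894883), 46), (np.float64(0.1324425691514299), 44), (np.float64(0.13048525655908985), 48), (np.float64(0.12968568102444702), 42)]
d [ 0.0976 -0.2293  0.0662] tool y deg 58.93
```

Request:
{"op": "creep_tool", "data": {"deltas": [[[0.01, 0, 0, 0], [0.02, 0, 0, 0], [0.03, 0, 0, 0], [0.03, -0.01, 0, 0], [0.03, -0.02, 0, 0], [0.03, -0.03, 0, 0], [0.02, -0.03, 0, 0], [0.01, -0.03, 0, 0], [0, -0.025, 0, 0.02], [0, -0.012, 0, 0.05], [0, -0.005, 0, 0.08], [0, 0, 0, 0.08], [0, 0, 0, 0.08], [0, 0, 0, 0.06], [0, 0, 0, 0.04], [0, 0, 0, 0.02], [0, 0, 0, 0]]]}}

```text
time: 13.1
position: [0.4305, -0.2282, 0.2567]
tool_rot: [0.267, 0.964, 0.0, 0.0]
ft_force: [0.1, -0.1, -2.1]
grip_width: 0.0154
grip_force: 45.0
```

Run:
```python
from h import *
go(.425,-.234,.12)
```

```text
d [ 0.0018 -0.0079  0.1367] tool y deg 59.0
```

Request:
{"op": "creep_tool", "data": {"deltas": [[[0.002, -0.004, 0.01, 0], [0, -0.004, 0.02, 0], [0, 0, 0.03, 0], [0, 0, 0.03, 0], [0, 0, 0.02, 0], [0, 0, 0.015, 0], [0, 0, 0.01, 0], [0, 0, 0, 0], [0, 0, 0, 0]]], "only": "posi|ft"}}

```text
position: [0.4244, -0.2346, 0.1213]
ft_force: [0.9, 0.1, -1.3]
```

Request:
{"op": "creep_tool", "data": {"deltas": [[[0, 0, 0, 0], [0, 0, 0.008, 0], [0, 0, 0.008, 0], [-0.005, 0, 0.006, 0], [-0.008, 0, 0.006, 0], [-0.008, 0, 0.006, 0], [-0.008, 0, 0.006, 0], [-0.008, 0, 0.006, 0], [-0.008, 0, 0.006, 0], [-0.008, 0, 0.006, 0], [0, 0, 0, 0]]], "grip_force": 6}}

```text
time: 14.77
position: [0.4702, -0.2628, 0.062]
tool_rot: [0.268, 0.963, 0.0, -0.001]
ft_force: [-0.2, -0.8, -0.7]
grip_width: 0.0162
grip_force: 6.0
```

Run:
```python
from h import *
c=snap("side","pics/side8.png")
```

Request:
{"op": "creep_tool", "data": {"deltas": [[[-0.008, 0, 0.006, 0], [-0.008, 0, 0.006, 0], [-0.006, 0, 0.005, 0], [-0.003, 0, 0.004, 0], [0, 0, 0.002, 0], [0, 0, 0, 0], [0, 0, 0, 0]]], "grip_force": 5}}

```text
time: 15.4
position: [0.4913, -0.2755, 0.0403]
tool_rot: [0.268, 0.963, -0.0, 0.0]
ft_force: [0.7, 1.2, -2.5]
grip_width: 0.0158
grip_force: 5.0
```

Run:
```python
from h import *
c=snap("side","pics/side9.png");s=cv2.imread("pics/side9.png");a=cv2.imread("pics/side8.png")
W=np.zeros((400,800,3),np.uint8)
for i,k in enumerate((a,s)): W[:,400*i:400*i+400]=cv2.resize(k[220:340,230:350],(400,400),interpolation=3)
cv2.imwrite("pics/crop7.png",W)
```

```text
(no output)
```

View pics/crop7.png

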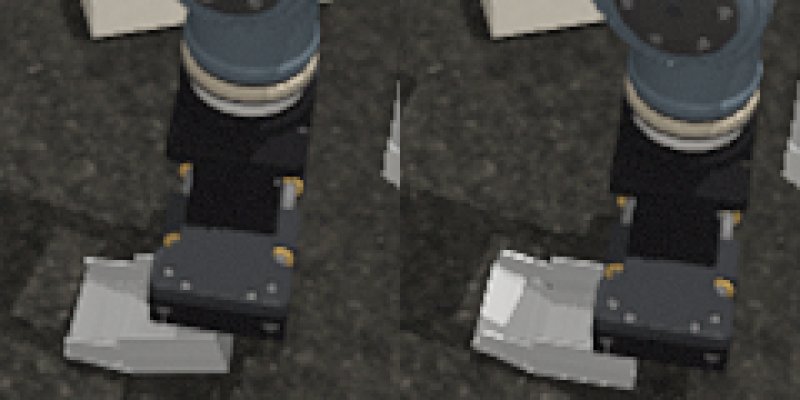

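The right half shows the scoop standing nearly level and looking like its start view. I'll settle it, release, and lift off.

Request:
{"op": "creep_tool", "data": {"deltas": [[[0, 0, 0.002, 0], [0, 0, 0.001, 0], [0, 0, 0, 0]]], "grip_force": 3, "only": "posi|ft"}}

```text
position: [0.4913, -0.2755, 0.0378]
ft_force: [0.2, 0.0, 2.3]
```

Request:
{"op": "creep_tool", "data": {"deltas": [[[0, 0, 0, 0], [0, 0, 0, 0], [0, 0, 0, 0], [0, 0, 0, 0], [0, 0, 0, 0]]], "finger_gap": 0.045, "only": "posi|ft|wid"}}

```text
position: [0.4908, -0.2752, 0.0374]
ft_force: [-0.2, -0.4, -0.3]
grip_width: 0.0406
```

Request:
{"op": "creep_tool", "data": {"deltas": [[[0, 0, -0.01, 0], [0, 0, -0.02, 0], [0, 0, -0.03, 0], [0, 0, -0.04, 0], [0, 0, -0.04, 0], [0, 0, -0.04, 0], [0, 0, -0.02, 0], [0, 0, 0, 0]]]}}

```text
time: 16.78
position: [0.4937, -0.2774, 0.2442]
tool_rot: [0.268, 0.963, -0.003, 0.006]
ft_force: [0.7, -0.4, 0.1]
grip_width: 0.045
grip_force: 0.0
```

Run:
```python
from h import *
go(.534,.218,.22)
go(.534,.218,.22,1.15)
```

```text
d [0.2215 0.4452 0.0204] tool y deg 58.92
d [ 0.4968 -0.0204  0.0204] tool y deg -6.97
```

Request:
{"op": "creep_tool", "data": {"deltas": [[[0, 0, 0, 0.114], [0, 0, 0, 0.114], [0, 0, 0, 0.114], [0, 0, 0, 0.114], [0, 0, 0, 0.114], [0, 0, 0, 0.114], [0, 0, 0, 0.114], [0, 0, 0, 0.114], [0, 0, 0, 0.114], [0, 0, 0, 0.114]]], "finger_gap": 0.06, "only": "tool"}}

```text
tool_rot: [0.747, 0.664, -0.0, -0.001]
```

Request:
{"op": "creep_tool", "data": {"deltas": [[[0.015, 0, 0, 0], [0.03, 0, 0, 0], [0.036, 0, 0, 0], [0.036, 0, 0, 0], [0.036, 0, 0, 0], [0.036, 0, 0, 0], [0.036, 0, 0, 0], [0.036, 0, 0, 0], [0.036, 0, 0, 0], [0.036, 0, 0, 0], [0.036, 0, 0, 0], [0.036, 0, 0, 0], [0.036, 0, 0, 0], [0.036, 0, 0, 0], [0.015, 0, 0, 0], [0, 0, 0, 0]]]}}

```text
time: 18.95
position: [0.5444, 0.218, 0.237]
tool_rot: [0.743, 0.669, 0.0, -0.001]
ft_force: [0.3, -0.0, 0.2]
grip_width: 0.0602
grip_force: 0.0
```

Run:
```python
from h import *
print(np.round(robot.get_obs()["q"],2))
go(.535,.2177,.19)
c=snap("top","pics/top10.png"); c=snap("side","pics/side10.png")
```

```text
[0.19 0.46 1.52 0.   1.17 0.29]
d [-0.0014 -0.0093  0.047 ] tool y deg -5.96
```

Request:
{"op": "creep_tool", "data": {"deltas": [[[-0.001, -0.005, 0.01, 0], [0, -0.0045, 0.02, 0], [0, 0, 0.025, 0], [0, 0, 0.02, 0], [0, 0, 0.013, 0], [0, 0, 0.007, 0], [0, 0, 0, 0], [0, 0, 0, 0]]]}}

```text
time: 19.72
position: [0.5364, 0.2129, 0.1427]
tool_rot: [0.746, 0.666, -0.0, -0.0]
ft_force: [0.4, -0.9, 0.6]
grip_width: 0.06
grip_force: 0.0
```

Run:
```python
from h import *
c=snap("side","pics/side11.png"); t=cv2.imread("pics/top10.png");s=cv2.imread("pics/side11.png")
snap("top","pics/top11.png"); u=cv2.imread("pics/top11.png")
W=np.zeros((600,800,3),np.uint8)
W[:300,:400]=cv2.resize(t[210:270,310:390],(400,300),interpolation=3)
W[:300,400:]=cv2.resize(s[270:345,235:335],(400,300),interpolation=3)
W[300:,:400]=cv2.resize(s[115:235,190:350],(400,300),interpolation=3)
W[300:,400:]=cv2.resize(u[145:235,160:280],(400,300),interpolation=3)
cv2.imwrite("pics/crop8.png",W)
```

```text
(no output)
```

View pics/crop8.png

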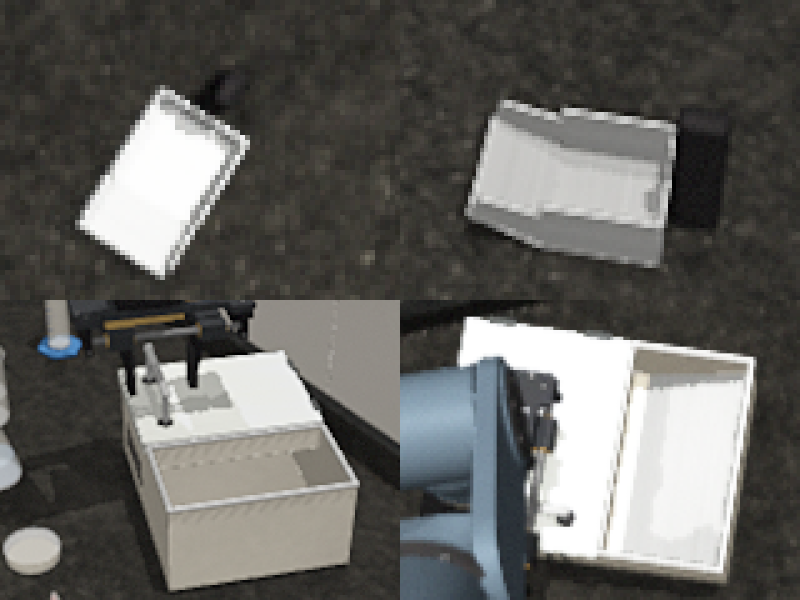

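The scoop stands upright and empty. No balls show in the port, and the fingers straddle the bar. Gripping it now.

Request:
{"op": "creep_tool", "data": {"deltas": [[[0.003, 0, 0, 0], [0, 0, 0, 0], [0, 0, 0, 0], [0, 0, 0, 0], [0, 0, 0, 0], [0, 0, 0, 0], [0, 0, 0, 0]]], "finger_gap": 0, "grip_force": 20}}

```text
time: 20.4
position: [0.5367, 0.2167, 0.1425]
tool_rot: [0.746, 0.666, -0.0, -0.0]
ft_force: [0.8, -0.1, 0.1]
grip_width: 0.0213
grip_force: 0.0
```

Request:
{"op": "creep_tool", "data": {"deltas": [[[0, 0, 0, 0], [0, 0, 0, 0], [0, 0, 0, 0], [0, 0, 0, 0], [0, 0, 0, 0]]], "finger_gap": 0, "grip_force": 25}}

```text
time: 20.82
position: [0.533, 0.217, 0.1423]
tool_rot: [0.746, 0.666, -0.003, -0.003]
ft_force: [-6.6, 1.4, 4.7]
grip_width: 0.0092
grip_force: 25.0
```

Request:
{"op": "creep_tool", "data": {"deltas": [[[0, -0.003, 0, 0], [0, 0, 0, 0], [0, 0, 0, 0]]], "only": "posi|ft"}}

```text
position: [0.533, 0.217, 0.1423]
ft_force: [-2.0, 0.1, -0.5]
```

Request:
{"op": "creep_tool", "data": {"deltas": [[[0, 0.0023, -0.0074, 0], [0, 0.0024, -0.0074, 0], [0, 0.003, -0.0072, 0], [0, 0.003, -0.0072, 0], [0, 0.0036, -0.0069, 0], [0, 0.0036, -0.0069, 0], [0, 0.0042, -0.0065, 0], [0, 0.0042, -0.0065, 0], [0, 0, 0, 0], [0, 0, 0, 0]]]}}

```text
time: 21.9
position: [0.5589, 0.2139, 0.1998]
tool_rot: [0.746, 0.666, -0.001, -0.001]
ft_force: [-6.9, 1.2, 1.4]
grip_width: 0.0091
grip_force: 25.0
```

Request:
{"op": "creep_tool", "data": {"deltas": [[[0, 0.004, -0.0062, 0], [0, 0.0045, -0.0062, 0], [0, 0.005, -0.0058, 0], [0, 0.0053, -0.0058, 0], [0, 0.0057, -0.0053, 0], [0, 0.0058, -0.0053, 0], [0, 0.0061, -0.0048, 0], [0, 0.0062, -0.0048, 0], [0, 0, 0, 0], [0, 0, 0, 0], [0, 0, 0, 0]]]}}

```text
time: 22.82
position: [0.6027, 0.2085, 0.2453]
tool_rot: [0.746, 0.666, 0.0, 0.001]
ft_force: [-6.2, -1.9, 4.9]
grip_width: 0.0092
grip_force: 25.0
```

Run:
```python
from h import *
o=robot.get_obs(); p=np.array(o["position"])+[0,0,.0187]
b=np.array([.599,.154]);ex=np.array([.9936,-.113]);ey=np.array([.113,.9936])
r=np.array([(p[:2]-b)@ex-.1,p[2]-.115]); print("box y",(p[:2]-b)@ey,r,np.hypot(*r),"lid deg",np.degrees(np.arctan2(r[1],-r[0]))-14.97)
```

```text
box y 0.05457271438157021 [-0.10246177  0.14904839] 0.18086967257299988 lid deg 40.52382587937755
```

Request:
{"op": "creep_tool", "data": {"deltas": [[[0, -0.0012, -0.0016, 0], [0, 0, 0, 0], [0, 0, 0, 0], [0, 0, 0, 0], [0, 0, 0, 0], [0, 0, 0, 0]]]}}

```text
time: 23.32
position: [0.6011, 0.2087, 0.2443]
tool_rot: [0.746, 0.666, -0.001, 0.0]
ft_force: [-3.0, -4.6, -1.4]
grip_width: 0.0093
grip_force: 25.0
```

Run:
```python
from h import *
c=snap("side","pics/side12.png")
b=np.array([.599,.154]);ex=np.array([.9936,-.113]);ey=np.array([.113,.9936])
a=c["img"].astype(int); o=cv2.imread("pics/side10.png")[:,:,::-1].astype(int)
# lid's -y edge at various angles: sample brightness just inside vs outside the predicted edge
for deg in(0,30,35,40,45,50):
    f=np.radians(deg); r=[]
    for off in(-.006,.008):   # outside / inside, normal to the lid
        v=[]
        for s in np.linspace(.06,.17,12):
            n=off; x=.1-s*np.cos(f)+n*np.sin(f); z=.117+s*np.sin(f)+n*np.cos(f)
            u=w2px(c,[*(b+x*ex-.021*ey),z]); v.append(a[int(round(u[1])),int(round(u[0]))].mean())
        r.append(np.round(np.mean(v)))
    fr=w2px(c,[*(b+(.1-.2*np.cos(f))*ex-.023*ey),.117+.2*np.sin(f)]); print(deg,"below/above",r,"front corner",np.round(fr))
d=np.abs(a-o).sum(2)[120:240,225:345]>60; print("changed",d.sum())
```

```text
0 below/above [np.float64(136.0), np.float64(151.0)] front corner [249. 173.]
30 below/above [np.float64(146.0), np.float64(145.0)] front corner [259. 140.]
35 below/above [np.float64(147.0), np.float64(139.0)] front corner [262. 134.]
40 below/above [np.float64(121.0), np.float64(204.0)] front corner [266. 129.]
45 below/above [np.float64(195.0), np.float64(189.0)] front corner [271. 124.]
50 below/above [np.float64(193.0), np.float64(193.0)] front corner [276. 119.]
changed 2656
```

The image shows the lid's edge at 40°, and the pose is steady, so I'm handing in.

```bash
python3 -c "
from rig import robot
print(robot.hand_in())"
```

```text
the job is handed in; nothing more can be done
None
```

The job is handed in after about 23 s of robot time: the scoop was tipped out into the port and stands upright and empty on the worktop, and the arm is holding the lid steady at about 40°; I saw no balls left in the scoop or port but didn't see all six inside the box, and I gave the bystanders no separate final check.

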